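Engage the reduction gear of the gear-check stand by feel

ROBOT

A 6-joint arm with a two-finger parallel gripper is mounted at the origin on the work surface. World frame = base frame: x ahead of the robot, y to its left, z up, the work surface at z = 0. Lengths are in m, angles in rad, forces in N, time in s.
With the tool pointing down it reaches from about 0.375 to 0.975 m from the base axis. Payload 3.8 kg.
Tool frame: the origin (TCP) lies on the centre line of the jaws, within the pads' length; the fingertips stand 8 mm ahead of it and the grasp point (between the pads) lies 11 mm behind it (arm.nose_length is the x of the fingertips in the tool frame, in m); x points along the fingers, y is the direction in which the jaws open and shut, and the axes are right-handed (so a half turn about x gives the same grasp; the last joint's range is limited). The gripper opens to 88 mm and grips with 3 to 60 N. Pads are 18 mm wide; open, the fingers measure 123 mm over their backs; the gripper's body (75 mm by 187 mm) begins 45 mm behind the grasp point.
Start: joints at [1.185, 0.264, 1.604, -0, 1.274, -0.037], TCP at [0.231, 0.634, 0.247] pointing down, gripper open.
Joint ranges: [-2.63, 2.63], [-0.94, 2.18], [0.31, 2.57], [-1.31, 4.45], [0, 2.66], [-2.55, 2.55]. Speed limits (rad/s): [2.57, 2.57, 3.14, 3.14, 3.14, 3.14].

INTERFACE

Orientations are given as a 3x3 rotation matrix whose columns are the frame's x, y, z axes.
In Python, from station import arm, viewer, order gives the robot as it stands.
- The arm moves only by the tool jog_arm, never from a script. Its arguments are lists of equal length, an entry for each row: "jaw": the opening, from 0 (shut) to 1 (fully open); "offset": the shift along the tool's x, y, z in m, a list of three; "rotation": the turn, a rotation vector about the tool's x, y, z in degrees, a list of three. In form: {"jaw": [jaw, ...], "offset": [[tx, ty, tz], ...], "rotation": [[rx, ry, rz], ...]}. A call has 1 to 10 rows; each row shifts and turns the pose as measured when the row begins, along the tool's axes as they then stand; what a row does not reach is not made up. A row lasts 1/12 s, in which the tool goes at most 41.7 mm and 7.16 degrees, less where a joint would pass 70% of its speed; a pose out of reach is approached as far as the arm can. A call with a gripper value outside its range is refused whole. The fingers move at their own pace and stop on an object; the grip force is fixed at half the most. Time passes only in rows, so rows that do not move let the fingers close. It gives the time, the measured TCP pose, the force and the opening at its end, in the units of the state.
- arm.get_state(): the state, without advancing time (a new reading comes with each control period).
- viewer.capture(name): name is "scene" or "top"; returns a dict with "frame" (480x640x3 uint8, red, green, blue), "camera_matrix" (3x3 intrinsics, pixels), "camera_from_world" (4x4, takes a point from world to camera coordinates). Camera axes: x right, y up, looking along -z (the intrinsics and any distortion apply to the point x, -y, -z); pixel columns grow to the right and rows downward; lengths in m; the calibration is good to about 2 mm. A picture is of the moment at which its call begins. There is no depth.
- order.close_job(): hands the job in, once; it reports no verdict.
The state is a dict: "time": time; "joint_positions": joint angles; "qvel": joint speeds; "joint_torque": joint torques, N m; "tool_pos": TCP position; "tool_rot": TCP orientation; "contact_force": force on the tool from outside, world axes, zero at the start; "torque": the same for the moment, N m; "finger_gap": finger opening in m.
Only numpy, scipy, OpenCV 4.12 (cv2) and the standard library are available. Lean on these libraries where they do the work, as an engineer would, in place of code of your own. Each camera call takes 0.05 s, during which the arm holds its last target.

TASK

Put the gear-check stand into gear: take the round black knob, ease it down and rock it gently until its hidden teeth drop into mesh, then press it fully home before driving the pointer round with it. Then turn the knob clockwise (seen from above) until the pointer arm comes to rest against the steel stop pin, and let go. Never force the teeth (keep the load on them under 25 N), move the pointer only by the knob, and leave the spray can, the bowl and the clamp where they are.

Things in the scene. Friction and masses are not known exactly. Their poses are not given: they have to be found in the camera images.
- stand: Gear-check stand, fixed to the table. Origin under the middle of its 200 x 200 x 12 mm base plate, z up. On it a white round gear housing, 120 mm across, and on the housing's lid the gear-change knob on a 24 mm stem. Housing, gear ring, dial and knob share one vertical axis through the origin.
- stand_axis (a point): Middle of the housing's flat lid, 92 mm above the table, on the axis. The knob above it is a plain round black ribbed cylinder, 46 mm across, 40 mm high, alike from all sides; it turns freely (0.02 N m) without limit. Knob up: underside 17 mm, top 57 mm above this point. Knob home: underside 1 mm, top 41 mm above it.
- knob (a joint): How far the knob is pressed down, in m: 0 fully up (start), 0.016 fully home on a firm stop. It stays where it is left and slides with 2 to 4 N of friction. Until in mesh, its teeth land on the gear ring's teeth somewhere 2 to 12 mm down (varies). From there a spring yields 2 mm, pressing the teeth with 3 N plus 1.5 N per mm; beyond that it is solid and the load shoots up.
- mesh (a point): Point on the axis, 58 mm above the table, inside the housing, where the knob's 8 hidden teeth meet the gear ring's 8. At the start they are never in line, by an unknown angle; up to 35 degrees of turning either way may be needed (pitch 45 degrees, window about 8). In line with the spring pressed, they snap in, the spring load vanishes, and the knob then goes home against friction alone.
- gear: Steel gear ring round the housing, 124 mm across, with a dark pointer arm 10 mm wide, 6 mm high, reaching 100 mm from the axis. Origin on the axis, 40 mm above the table; x along the pointer, z up. It can turn 0.15 rad back (to a hard rest stud) and clockwise to the pin; drags with 0.17 N m, stays where left. Its teeth lie 24 to 34 mm from the axis: over 0.5 N m on the meshed knob overloads them.
- pointer_edge (a point): Point on the clockwise side of the pointer arm, 85 mm from the axis, 40 mm above the table, that meets the stop pin.
- pin_face (a point): Point on the stop pin where the pointer edge arrives: it coincides with pointer_edge when the pointer rests there. The upright steel pin, 8 mm across, top 60 mm above the table, stands in a dark block on the white graduated dial, 85 mm from the axis. It is sprung: pushed clockwise it gives 1 mm per 1.7 N. The pointer starts 0.4 to 0.85 rad short of it.
- spray: Bystander: white spray can, 52 mm in diameter, 170 mm high, standing. Origin at the middle of its underside.
- bowl: Bystander: steel bowl, 110 mm in diameter, 45 mm high. Origin at the middle of its underside.
- clamp: Bystander: ring-handled steel clamp lying flat, about 150 mm long, 7 mm high. Origin near its middle, on the table; x points to its jaws.

How it is judged:
On the way, in this order (a step that is already met when the one before it is completed fails the run):
1. the teeth are in mesh and the knob is fully home (15 mm or more down) (value of joint knob above 0.0148 m), for 0.2 s.
2. the pointer has come to the stop pin with the knob still home (distance between pointer_edge and pin_face below 0.004 m and value of joint knob above 0.0148 m), for 0.2 s.
At the end, for the whole second after the job is handed in: The knob is fully home (at least 14.8 of 16 mm down), the pointer rests at the stop pin (edge within 4 mm of the pin face) and is still, and the knob has been let go (all of step 2 and angular speed of gear below 0.05 rad/s); the robot touches nothing.
It fails at once if more than 25 N of contact load on the gear ring (teeth forced, or pointer forced against the pin) (contact force between gear and anything else above 25 N).
It fails at once if pointer driven round by half-engaged teeth (its edge more than 20 mm from its start while the knob is not fully home) (value of joint knob below 0.0148 m and distance of pointer_edge from where it was at the start of the episode above 0.02 m).
It fails at once if pointer or gear ring pushed directly by the gripper instead of by the knob (contact force between gear and the fingers above 0.5 N).
It fails at once if spray can, bowl or clamp moved by more than 20 mm (distance of any of spray, bowl, clamp from where it was at the start of the episode above 0.02 m).
It also fails if it takes over 58 s, if anything falls off the work surface, if the arm or the gripper's body presses on something with over 40 N, if the wrist force passes 120 N, or if a joint passes its speed limit or range.

## Working session

There is one attempt and no reset: what is moved stays moved. The work goes in short steps, Python scripts to look and compute and a tool call to move; the robot and the scene stay as the last step left them, time stands still between calls to the robot, and variables do not carry over. Pictures are saved under pics/ and viewed, and the job is handed in when it is done.

Besides the shell and the picture viewer there is one more tool, called in YAML: its name, and indented under it one key for each argument. jog_arm: Moves the arm, as the interface text tells. Its arguments: {"type":"object","properties":{"jaw":{"type":"array","items":{"type":"number"}},"offset":{"type":"array","items":{"type":"array","items":{"type":"number"}}},"rotation":{"type":"array","items":{"type":"array","items":{"type":"number"}}}},"required":["jaw","offset","rotation"]}

```bash
mkdir -p pics; ls; python3 - <<'E'
from station import arm, viewer, order
import cv2
s=arm.get_state();print(s)
for n in("scene","top"):
    c=viewer.capture(n);cv2.imwrite(f"pics/{n}0.png",c["frame"][:,:,::-1]);print(c["camera_matrix"],c["camera_from_world"])
    print(c.keys())
E
```

```text
pics
{'time': 0.0, 'joint_positions': array([ 1.18507588e+00,  2.64719892e-01,  1.60534721e+00, -1.75005919e-05,
        1.27368807e+00, -3.68750359e-02]), 'qvel': array([ 0.00053366, -0.00079   , -0.00119765, -0.00084443,  0.00170925,
       -0.00033906]), 'joint_torque': array([-1.66014220e-04, -5.02113676e+01, -3.56874418e+01,  7.27817346e-02,
        2.94454792e-02, -1.91368890e-04]), 'tool_pos': array([0.23045923, 0.63371699, 0.24542486]), 'tool_rot': array([[-7.98091383e-04,  3.41807297e-01,  9.39769724e-01],
       [-2.00992500e-03,  9.39767577e-01, -3.41808223e-01],
       [-9.99997662e-01, -2.16166086e-03, -6.30133742e-05]]), 'contact_force': array([0.01618408, 1.08125813, 0.44977887]), 'torque': array([-0.04512755,  0.01837314, -0.00853867]), 'finger_gap': 0.08840648979508375}
[[541.0375272    0.         323.54064751]
 [  0.         541.0375272  239.99446505]
 [  0.           0.           1.        ]] [[-0.73090741  0.68239178 -0.01076215  0.3620387 ]
 [-0.4848343  -0.50807685  0.71189439  0.22648557]
 [ 0.48032288  0.52554674  0.70220407 -1.29842858]
 [ 0.          0.          0.          1.        ]]
dict_keys(['frame', 'camera_matrix', 'camera_from_world'])
[[477.54550965   0.         322.67806049]
 [  0.         477.54550965 243.17172967]
 [  0.           0.           1.        ]] [[-0.00279866 -0.9999572   0.00881827  0.05140756]
 [ 0.98063157 -0.00101737  0.19585883 -0.57398351]
 [-0.19584148  0.00919562  0.98059245 -0.79398502]
 [ 0.          0.          0.          1.        ]]
dict_keys(['frame', 'camera_matrix', 'camera_from_world'])
```

View pics/scene0.png

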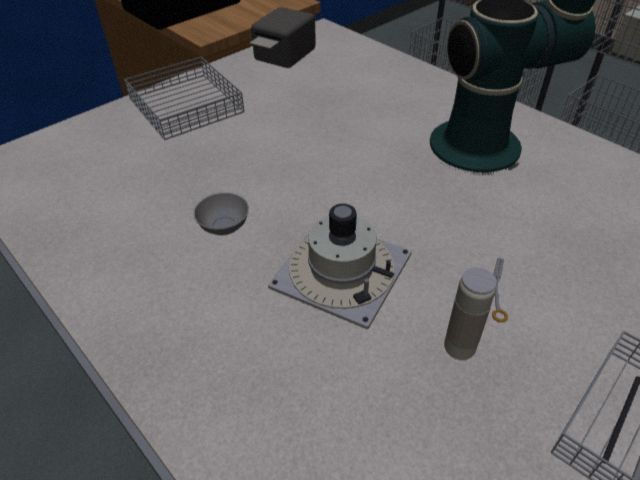

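View pics/top0.png

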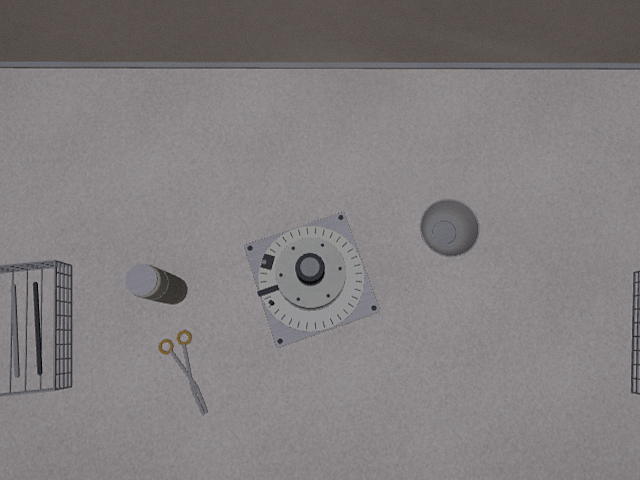

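The scene view shows the stand with the knob at about (343,215) and the can to its right at (472,310). In the top view the knob is at (311,268), the pointer at (268,291), the pin block at (268,262), the can at (145,282), the bowl at (450,228) and the clamp at (185,370). I'll zoom in and measure.

```bash
python3 - <<'E'
import cv2
a=cv2.imread("pics/top0.png")[200:355,235:390];cv2.imwrite("pics/topz.png",cv2.resize(a,(775,600) and None,fx=3.8,fy=3.8,interpolation=cv2.INTER_CUBIC))
a=cv2.imread("pics/scene0.png")[190:335,260:420];cv2.imwrite("pics/scenez.png",cv2.resize(a,None,fx=4,fy=4,interpolation=cv2.INTER_CUBIC))
E
```

```text
(no output)
```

View pics/topz.png

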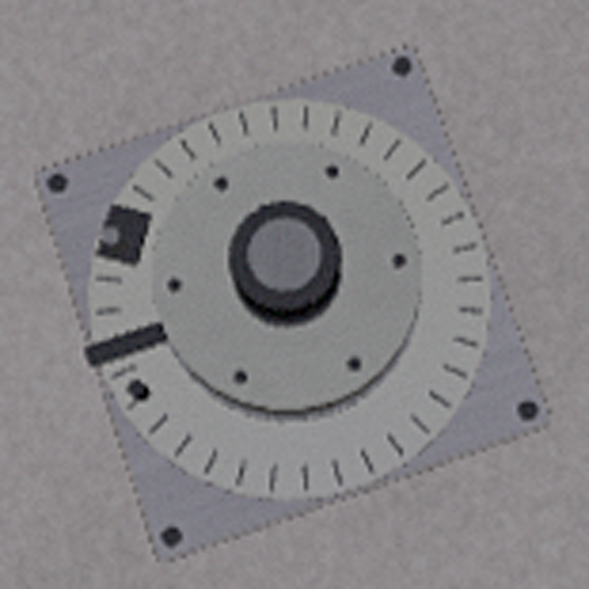

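View pics/scenez.png

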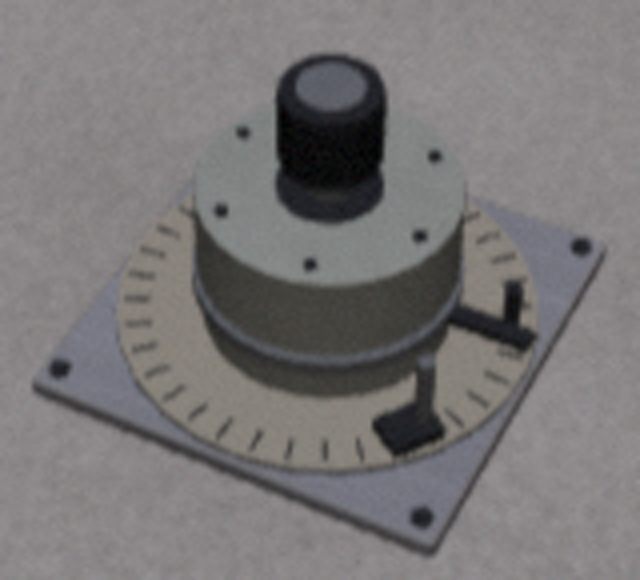

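```bash
cat > h.py <<'E'
import numpy as np
from station import viewer
def ray(c,u,v,z):
    K=c["camera_matrix"];T=c["camera_from_world"];d=np.linalg.inv(K)@[u,v,1];d=np.array([d[0],-d[1],-d[2]])
    R=T[:3,:3];o=-R.T@T[:3,3];d=R.T@d;return o+d*(z-o[2])/d[2]
def tz(c,x,y,z): return ray(c,235+(x+.5)/3.8-.5,200+(y+.5)/3.8-.5,z)
def sz(c,x,y,z): return ray(c,260+(x+.5)/4-.5,190+(y+.5)/4-.5,z)
E
python3 - <<'E'
from h import *
c=viewer.capture("top");d=viewer.capture("scene")
np.set_printoptions(precision=4,suppress=True)
P=[(58,183),(402,66),(528,410),(172,537)]
q=np.array([tz(c,*p,.012) for p in P]);print(q,q.mean(0),np.linalg.norm(q[0]-q[1]),np.linalg.norm(q[1]-q[2]))
L=[(221,184),(332,172),(399,261),(355,364),(241,377),(174,286)]
q=np.array([tz(c,*p,.092) for p in L]);print("lid",q.mean(0))
print("knob",tz(c,285,256,.149))
print("dial",tz(c,290,299,.012))
p=[tz(c,86,354,.043),tz(c,165,332,.043)];print("ptr",p)
print("pin",tz(c,110,234,.06))
q=np.array([sz(d,*p,.092) for p in [(243,132),(434,156),(420,236),(310,264),(221,210)]]);print("scene lid",q)
q=np.array([sz(d,*p,.012) for p in [(60,369),(422,517),(581,247)]]);print("scene scr",q,(q[0]+q[2])/2)
print("knob",sz(d,331,88,.149))
print("spray",ray(c,142,279,.17),"clamp",ray(c,166,346,0),ray(c,205,412,0),"bowl",ray(c,450,228,.045))
E
```

```text
[[ 0.5743  0.186   0.012 ]
 [ 0.6336  0.0161  0.012 ]
 [ 0.4629 -0.0429  0.012 ]
 [ 0.4035  0.1274  0.012 ]] [0.5186 0.0717 0.012 ] 0.17998089854727325 0.180596980485589
lid [0.5182 0.0719 0.092 ]
knob [0.5175 0.0717 0.149 ]
dial [0.5167 0.0718 0.012 ]
ptr [array([0.4873, 0.1663, 0.043 ]), array([0.4975, 0.1296, 0.043 ])]
pin [0.5412 0.1543 0.06  ]
scene lid [[0.5187 0.0181 0.092 ]
 [0.4679 0.0883 0.092 ]
 [0.5084 0.1186 0.092 ]
 [0.5541 0.0981 0.092 ]
 [0.5595 0.0481 0.092 ]]
scene scr [[0.6283 0.0126 0.012 ]
 [0.5695 0.1832 0.012 ]
 [0.399  0.1246 0.012 ]] [0.5137 0.0686 0.012 ]
knob [0.5147 0.0695 0.149 ]
spray [0.4965 0.3245 0.17  ] clamp [0.395  0.3352 0.    ] [0.2804 0.2592 0.    ] bowl [ 0.6043 -0.1818  0.045 ]
```

jog_arm:
  jaw: [1, 1, 1, 1, 1, 1, 1, 1, 1, 1]
  offset:
    - [0, -0.026, 0.028]
    - [0, -0.026, 0.028]
    - [0, -0.026, 0.028]
    - [0, -0.026, 0.028]
    - [0, -0.026, 0.028]
    - [0, -0.026, 0.028]
    - [0, -0.026, 0.028]
    - [0, -0.026, 0.028]
    - [0, -0.026, 0.028]
    - [0, -0.026, 0.028]
  rotation:
    - [0, 0, 0]
    - [0, 0, 0]
    - [0, 0, 0]
    - [0, 0, 0]
    - [0, 0, 0]
    - [0, 0, 0]
    - [0, 0, 0]
    - [0, 0, 0]
    - [0, 0, 0]
    - [0, 0, 0]

```text
time: 1.03
tool_pos: [0.4067, 0.2865, 0.2418]
tool_rot: [[-0.003, 0.329, 0.944], [-0.001, 0.944, -0.329], [-1.0, -0.002, -0.002]]
contact_force: [-0.2, -0.2, -0.2]
finger_gap: 0.0881
```

```bash
cat >> h.py <<'E'
from station import arm
def st(tgt=None):
    np.set_printoptions(precision=4,suppress=True)
    s=arm.get_state();R=s["tool_rot"];print("t",round(s["time"],2),"p",s["tool_pos"],"yaw",np.degrees(np.arctan2(R[1,1],R[0,1])),"xax",R[:,0],"F",s["contact_force"],"M",s["torque"],"gap",round(s["finger_gap"],4),"j6",s["joint_positions"][5])
    if tgt is not None: print("need tool",R.T@(np.array(tgt)-s["tool_pos"]))
E
python3 -c "
from h import *
st((.5165,.0708,.20))"
```

```text
t 1.03 p [0.4067 0.2865 0.2418] yaw 70.79776053450158 xax [-0.0026 -0.0012 -1.    ] F [-0.2052 -0.1988 -0.2308] M [ 0.0476 -0.0198  0.0512] gap 0.0881 j6 -0.6725819389684395
need tool [ 0.0417 -0.1675  0.1747]
```

jog_arm:
  jaw: [1, 1, 1, 1, 1, 1, 1, 1]
  offset:
    - [0.008, -0.025, 0.026]
    - [0.008, -0.025, 0.026]
    - [0.008, -0.025, 0.026]
    - [0.008, -0.025, 0.026]
    - [0.008, -0.025, 0.026]
    - [0.008, -0.025, 0.026]
    - [0.008, -0.021, 0.022]
    - [0, 0, 0]
  rotation:
    - [0, 0, 0]
    - [0, 0, 0]
    - [0, 0, 0]
    - [0, 0, 0]
    - [0, 0, 0]
    - [0, 0, 0]
    - [0, 0, 0]
    - [0, 0, 0]

```text
time: 1.7
tool_pos: [0.5245, 0.0492, 0.1856]
tool_rot: [[0.005, 0.334, 0.943], [-0.0, 0.943, -0.334], [-1.0, 0.001, 0.005]]
contact_force: [0.0, 0.3, -0.2]
finger_gap: 0.0881
```

```bash
python3 -c "
from h import *
import cv2
st((.5165,.0708,.123))
for n in('top','scene'):
    c=viewer.capture(n);f=c['frame'][:,:,::-1]
    a=f[190:350,230:390] if n=='top' else f[120:330,240:450]
    cv2.imwrite(f'pics/{n}1.png',cv2.resize(a,(590,590)))
"
```

```text
t 1.7 p [0.5245 0.0492 0.1856] yaw 70.51478858348707 xax [ 0.0048 -0.0004 -1.    ] F [ 0.0375  0.2934 -0.1507] M [-0.0217  0.0314 -0.0251] gap 0.0881 j6 -1.1836626653217817
need tool [ 0.0626  0.0176 -0.015 ]
```

View pics/scene1.png

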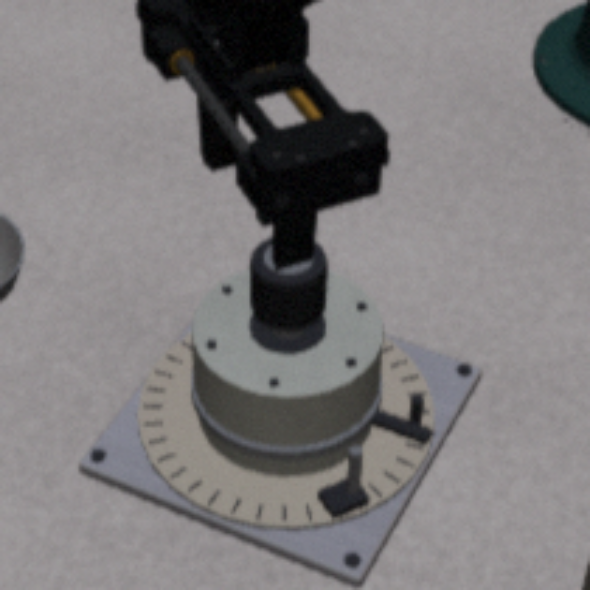

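View pics/top1.png

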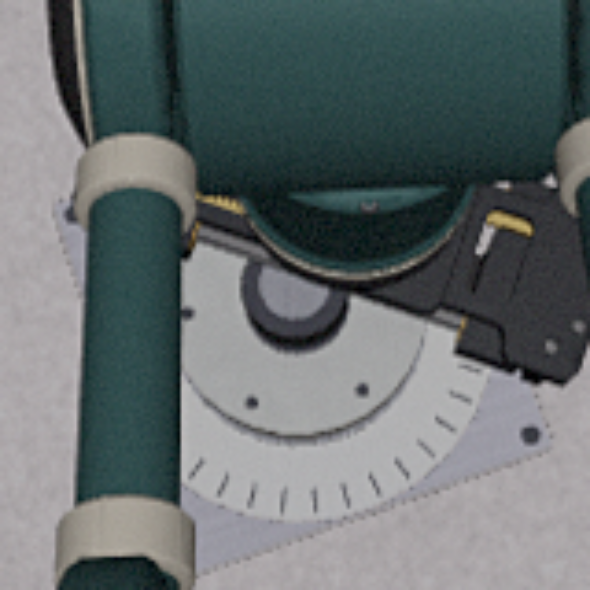

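The scene view shows the fingers over and just past the knob, with the pointer still in place. The top view has the wrist covering the far half of the knob at about (295,295). The arm overshot, so I'll centre it first and then go down.

jog_arm:
  jaw: [1, 1, 1, 1, 1]
  offset:
    - [0, 0.009, -0.008]
    - [0, 0.005, -0.004]
    - [0, 0, 0]
    - [0, 0, 0]
    - [0, 0, 0]
  rotation:
    - [0, 0, 0]
    - [0, 0, 0]
    - [0, 0, 0]
    - [0, 0, 0]
    - [0, 0, 0]

```text
time: 2.22
tool_pos: [0.5141, 0.077, 0.188]
tool_rot: [[0.005, 0.327, 0.945], [0.004, 0.945, -0.327], [-1.0, 0.006, 0.004]]
contact_force: [0.0, 0.5, 0.7]
finger_gap: 0.0881
```

```bash
python3 -c "
from h import *
st((.5165,.0708,.123))"
```

```text
t 2.22 p [0.5141 0.077  0.188 ] yaw 70.90681621272243 xax [ 0.0052  0.0041 -1.    ] F [0.0108 0.5442 0.7211] M [ 0.0125  0.0072 -0.0045] gap 0.0881 j6 -1.1407235197245171
need tool [ 0.0649 -0.0055  0.0041]
```

jog_arm:
  jaw: [1, 1, 1, 1, 1]
  offset:
    - [0.004, -0.003, 0.002]
    - [0.004, -0.001, 0.001]
    - [0.004, 0, 0]
    - [0, 0, 0]
    - [0, 0, 0]
  rotation:
    - [0, 0, 0]
    - [0, 0.1, 0.2]
    - [0, 0.1, 0.1]
    - [0, 0, 0]
    - [0, 0, 0]

```text
time: 2.63
tool_pos: [0.5155, 0.0737, 0.1753]
tool_rot: [[0.005, 0.324, 0.946], [0.011, 0.946, -0.324], [-1.0, 0.012, 0.001]]
contact_force: [0.1, -0.3, 0.5]
finger_gap: 0.0879
```

```bash
python3 -c "
from h import *
st((.5165,.0708,.123))"
```

```text
t 2.63 p [0.5155 0.0737 0.1753] yaw 71.12193887898646 xax [ 0.0048  0.0109 -0.9999] F [ 0.1009 -0.3278  0.4653] M [ 0.0279  0.0269 -0.0082] gap 0.0879 j6 -1.1591032824908867
need tool [ 0.0523 -0.003   0.0018]
```

jog_arm:
  jaw: [1, 1, 1, 1, 1, 1, 1]
  offset:
    - [0.008, -0.002, 0.001]
    - [0.008, -0.001, 0.001]
    - [0.008, 0, 0]
    - [0.008, 0, 0]
    - [0.006, 0, 0]
    - [0.003, 0, 0]
    - [0, 0, 0]
  rotation:
    - [0, 0, -0.4]
    - [0, 0, -0.2]
    - [0, 0, 0]
    - [0, 0, 0]
    - [0, 0, 0]
    - [0, 0, 0]
    - [0, 0, 0]

```text
time: 3.22
tool_pos: [0.5159, 0.069, 0.1283]
tool_rot: [[-0.002, 0.325, 0.946], [-0.0, 0.946, -0.325], [-1.0, -0.001, -0.002]]
contact_force: [-0.3, 0.0, 0.3]
finger_gap: 0.0881
```

```bash
python3 -c "
from h import *
st((.5165,.0708,.123))"
```

```text
t 3.22 p [0.5159 0.069  0.1283] yaw 71.02462056191557 xax [-0.0018 -0.0004 -1.    ] F [-0.2617  0.0221  0.2623] M [-0.0423  0.0299 -0.0036] gap 0.0881 j6 -1.154153501979452
need tool [0.0053 0.0019 0.    ]
```

jog_arm:
  jaw: [0.7, 0.62, 0.6, 0.58, 0.56, 0.55, 0.54]
  offset:
    - [0.003, 0.001, 0]
    - [0.002, 0.001, 0]
    - [0, 0, 0]
    - [0, 0, 0]
    - [0, 0, 0]
    - [0, 0, 0]
    - [0, 0, 0]
  rotation:
    - [0, 0, 0]
    - [0, 0, 0]
    - [0, 0, 0]
    - [0, 0, 0]
    - [0, 0, 0]
    - [0, 0, 0]
    - [0, 0, 0]

```text
time: 3.8
tool_pos: [0.5173, 0.0714, 0.1235]
tool_rot: [[-0.0, 0.325, 0.946], [-0.0, 0.946, -0.325], [-1.0, -0.0, -0.0]]
contact_force: [-0.4, -0.9, -0.6]
finger_gap: 0.0477
```

```bash
python3 -c "
from h import *
st((.5165,.0708,.123))"
```

```text
t 3.8 p [0.5173 0.0714 0.1235] yaw 71.04652404135298 xax [-0.0003 -0.0002 -1.    ] F [-0.4321 -0.945  -0.5837] M [-0.0064  0.0401 -0.0484] gap 0.0477 j6 -1.1503143104455968
need tool [ 0.0005 -0.0008 -0.0006]
```

jog_arm:
  jaw: [0.53, 0.52, 0.51, 0.5, 0.45, 0.4]
  offset:
    - [0, 0, 0]
    - [0, 0, 0]
    - [0, 0, 0]
    - [0, 0, 0]
    - [0, 0, 0]
    - [0, 0, 0]
  rotation:
    - [0, 0, 0]
    - [0, 0, 0]
    - [0, 0, 0]
    - [0, 0, 0]
    - [0, 0, 0]
    - [0, 0, 0]

```text
time: 4.3
tool_pos: [0.5174, 0.0711, 0.1239]
tool_rot: [[0.0, 0.325, 0.946], [-0.0, 0.946, -0.325], [-1.0, -0.0, 0.001]]
contact_force: [0.2, -1.1, -1.2]
finger_gap: 0.0454
```

```bash
python3 -c "
from h import *
st((.5165,.0708,.123))"
```

```text
t 4.3 p [0.5174 0.0711 0.1239] yaw 71.04145451047658 xax [ 0.0004 -0.0004 -1.    ] F [ 0.1618 -1.1064 -1.1574] M [-0.0202  0.0323  0.0156] gap 0.0454 j6 -1.1503572226371546
need tool [ 0.0009 -0.0006 -0.0008]
```

jog_arm:
  jaw: [0.4, 0.4]
  offset:
    - [0.001, 0, 0]
    - [0.001, 0, 0]
  rotation:
    - [0, 0, 0]
    - [0, 0, 0]

```text
time: 4.47
tool_pos: [0.5174, 0.0711, 0.1223]
tool_rot: [[0.0, 0.325, 0.946], [-0.0, 0.946, -0.325], [-1.0, -0.0, 0.001]]
contact_force: [-1.5, 0.1, 2.0]
finger_gap: 0.0448
```

jog_arm:
  jaw: [0.4, 0.4]
  offset:
    - [0.001, 0, 0]
    - [0.001, 0, 0]
  rotation:
    - [0, 0, 0]
    - [0, 0, 0]

```text
time: 4.63
tool_pos: [0.5175, 0.0712, 0.1206]
tool_rot: [[0.0, 0.325, 0.946], [-0.0, 0.946, -0.325], [-1.0, -0.0, 0.001]]
contact_force: [-1.4, -0.3, 4.9]
finger_gap: 0.0452
```

jog_arm:
  jaw: [0.4]
  offset:
    - [0.0005, 0, 0]
  rotation:
    - [0, 0, 0]

```text
time: 4.72
tool_pos: [0.5175, 0.0711, 0.1204]
tool_rot: [[0.0, 0.325, 0.946], [-0.001, 0.946, -0.325], [-1.0, -0.0, 0.0]]
contact_force: [-1.9, 0.3, 5.9]
finger_gap: 0.0452
```

jog_arm:
  jaw: [0.4]
  offset:
    - [0.0005, 0, 0]
  rotation:
    - [0, 0, 0]

```text
time: 4.8
tool_pos: [0.5175, 0.0712, 0.1203]
tool_rot: [[0.0, 0.325, 0.946], [-0.001, 0.946, -0.325], [-1.0, -0.0, 0.0]]
contact_force: [-3.0, -0.9, 5.2]
finger_gap: 0.0453
```

jog_arm:
  jaw: [0.4]
  offset:
    - [0.001, 0, 0]
  rotation:
    - [0, 0, 0]

```text
time: 4.88
tool_pos: [0.5175, 0.0712, 0.1199]
tool_rot: [[0.0, 0.325, 0.946], [-0.001, 0.946, -0.325], [-1.0, -0.0, 0.0]]
contact_force: [-3.5, -1.5, 7.1]
finger_gap: 0.0451
```

jog_arm:
  jaw: [0.4]
  offset:
    - [0.001, 0, 0]
  rotation:
    - [0, 0, 0]

```text
time: 4.97
tool_pos: [0.5175, 0.0711, 0.1196]
tool_rot: [[-0.0, 0.325, 0.946], [-0.001, 0.946, -0.325], [-1.0, -0.001, 0.0]]
contact_force: [-4.4, 0.2, 7.4]
finger_gap: 0.0457
```

jog_arm:
  jaw: [0.4, 0.4]
  offset:
    - [0.0005, 0, -0.0003]
    - [0.0005, 0, -0.0003]
  rotation:
    - [2, 0, 0]
    - [2, 0, 0]

```text
time: 5.13
tool_pos: [0.5174, 0.0711, 0.1196]
tool_rot: [[0.001, 0.391, 0.92], [-0.001, 0.92, -0.391], [-1.0, -0.001, 0.001]]
contact_force: [-1.2, -1.5, 4.2]
finger_gap: 0.0455
```

```bash
python3 -c "
from h import *
st((.5165,.0708,.123))"
```

```text
t 5.13 p [0.5174 0.0711 0.1196] yaw 66.98272003023322 xax [ 0.001  -0.0013 -1.    ] F [-1.194  -1.4965  4.209 ] M [-0.1167  0.2342  0.0677] gap 0.0455 j6 -1.0784766238796684
need tool [-0.0034 -0.0006 -0.0008]
```

jog_arm:
  jaw: [0.4, 0.4]
  offset:
    - [0.0008, 0, 0]
    - [0.0008, 0, 0]
  rotation:
    - [2, 0, 0]
    - [2, 0, 0]

```text
time: 5.3
tool_pos: [0.5175, 0.0709, 0.1193]
tool_rot: [[0.001, 0.457, 0.889], [-0.002, 0.889, -0.457], [-1.0, -0.001, 0.001]]
contact_force: [-4.5, -0.2, 7.5]
finger_gap: 0.0452
```

jog_arm:
  jaw: [0.4, 0.4]
  offset:
    - [0.0005, 0, 0]
    - [0.0005, 0, 0]
  rotation:
    - [2, 0, 0]
    - [2, 0, 0]

```text
time: 5.47
tool_pos: [0.5174, 0.0708, 0.1193]
tool_rot: [[0.001, 0.521, 0.854], [-0.002, 0.854, -0.521], [-1.0, -0.001, 0.001]]
contact_force: [-2.3, -0.8, 4.6]
finger_gap: 0.0455
```

jog_arm:
  jaw: [0.4, 0.4]
  offset:
    - [0.0006, 0, 0]
    - [0.0006, 0, 0]
  rotation:
    - [2, 0, 0]
    - [2, 0, 0]

```text
time: 5.63
tool_pos: [0.5173, 0.0707, 0.1193]
tool_rot: [[0.0, 0.581, 0.814], [-0.002, 0.814, -0.581], [-1.0, -0.002, 0.001]]
contact_force: [-2.9, -0.9, 5.5]
finger_gap: 0.0455
```

```bash
python3 -c "
from h import *
st((.5165,.0708,.123))"
```

```text
t 5.63 p [0.5173 0.0707 0.1193] yaw 54.45314347027721 xax [ 0.0002 -0.0023 -1.    ] F [-2.9449 -0.8889  5.4867] M [-0.1286  0.5364  0.1144] gap 0.0455 j6 -0.8592798580392944
need tool [-0.0037 -0.0004 -0.0007]
```

jog_arm:
  jaw: [0.4, 0.4]
  offset:
    - [0.0006, 0, 0]
    - [0.0006, 0, 0]
  rotation:
    - [2, 0, 0]
    - [2, 0, 0]

```text
time: 5.8
tool_pos: [0.5172, 0.0706, 0.1193]
tool_rot: [[-0.0, 0.639, 0.769], [-0.003, 0.769, -0.639], [-1.0, -0.002, 0.002]]
contact_force: [-1.8, -0.7, 2.1]
finger_gap: 0.0453
```

```bash
python3 -c "
from h import *
st((.5165,.0708,.123))"
```

```text
t 5.8 p [0.5172 0.0706 0.1193] yaw 50.27260584080036 xax [-0.     -0.0025 -1.    ] F [-1.7828 -0.6732  2.1324] M [-0.0164  0.2632 -0.0231] gap 0.0453 j6 -0.7861388815889907
need tool [-0.0037 -0.0004 -0.0007]
```

The vertical force fell to 2 N, which may be the snap-in. I'll press straight down gently to test it.

jog_arm:
  jaw: [0.4, 0.4]
  offset:
    - [0.001, 0, 0]
    - [0.001, 0, 0]
  rotation:
    - [0, 0, 0]
    - [0, 0, 0]

```text
time: 5.97
tool_pos: [0.5172, 0.0707, 0.1175]
tool_rot: [[0.0, 0.639, 0.769], [-0.002, 0.769, -0.639], [-1.0, -0.002, 0.002]]
contact_force: [-0.7, -1.1, 2.1]
finger_gap: 0.0449
```

```bash
python3 -c "
from h import *
st((.5165,.0708,.123))"
```

```text
t 5.97 p [0.5172 0.0707 0.1175] yaw 50.257428757511434 xax [ 0.0002 -0.0024 -1.    ] F [-0.6968 -1.0703  2.0645] M [ 0.0056  0.2392 -0.021 ] gap 0.0449 j6 -0.7859026807483099
need tool [-0.0055 -0.0004 -0.0006]
```

jog_arm:
  jaw: [0.4, 0.4]
  offset:
    - [0.001, 0, 0]
    - [0.001, 0, 0]
  rotation:
    - [0, 0, 0]
    - [0, 0, 0]

```text
time: 6.13
tool_pos: [0.5172, 0.0707, 0.1152]
tool_rot: [[0.0, 0.638, 0.77], [-0.002, 0.77, -0.638], [-1.0, -0.002, 0.002]]
contact_force: [-1.1, -0.5, 2.8]
finger_gap: 0.0452
```

jog_arm:
  jaw: [0.4, 0.4]
  offset:
    - [0.001, 0, 0]
    - [0.001, 0, 0]
  rotation:
    - [0, 0, 0]
    - [0, 0, 0]

```text
time: 6.3
tool_pos: [0.5172, 0.0706, 0.1129]
tool_rot: [[0.0, 0.638, 0.77], [-0.002, 0.77, -0.638], [-1.0, -0.002, 0.002]]
contact_force: [-1.1, -1.4, 2.3]
finger_gap: 0.0453
```

jog_arm:
  jaw: [0.4, 0.4]
  offset:
    - [0.001, 0, 0]
    - [0.001, 0, 0]
  rotation:
    - [0, 0, 0]
    - [0, 0, 0]

```text
time: 6.47
tool_pos: [0.5172, 0.0707, 0.1106]
tool_rot: [[0.0, 0.638, 0.77], [-0.002, 0.77, -0.638], [-1.0, -0.002, 0.001]]
contact_force: [-1.4, -0.3, 3.4]
finger_gap: 0.0454
```

jog_arm:
  jaw: [0.4, 0.4]
  offset:
    - [0.001, 0, 0]
    - [0.001, 0, 0]
  rotation:
    - [0, 0, 0]
    - [0, 0, 0]

```text
time: 6.63
tool_pos: [0.5172, 0.0707, 0.1084]
tool_rot: [[-0.0, 0.638, 0.77], [-0.002, 0.77, -0.638], [-1.0, -0.002, 0.001]]
contact_force: [-1.4, -1.3, 3.0]
finger_gap: 0.0455
```

jog_arm:
  jaw: [0.4, 0.4, 0.4]
  offset:
    - [0.001, 0, 0]
    - [0.001, 0, 0]
    - [0.001, 0, 0]
  rotation:
    - [0, 0, 0]
    - [0, 0, 0]
    - [0, 0, 0]

```text
time: 6.88
tool_pos: [0.5173, 0.0706, 0.1078]
tool_rot: [[-0.001, 0.638, 0.77], [-0.002, 0.77, -0.638], [-1.0, -0.002, 0.001]]
contact_force: [-6.0, -0.9, 9.6]
finger_gap: 0.0453
```

```bash
python3 -c "
from h import *
st((.5165,.0708,.123))"
```

```text
t 6.88 p [0.5173 0.0706 0.1078] yaw 50.37606768026323 xax [-0.0009 -0.0023 -1.    ] F [-6.0178 -0.9426  9.6072] M [-0.0954  0.7519 -0.1077] gap 0.0453 j6 -0.7882609712636933
need tool [-0.0152 -0.0004 -0.0007]
```

Home: 16.1 mm of travel, then a firm stop. I'll hold briefly, then drive clockwise. By my measurements there are about 27° to go, plus any backlash.

jog_arm:
  jaw: [0.4, 0.4, 0.4, 0.4]
  offset:
    - [0.0003, 0, 0]
    - [0.0003, 0, 0]
    - [0.0003, 0, 0]
    - [0.0003, 0, 0]
  rotation:
    - [0, 0, 0]
    - [0, 0, 0]
    - [0, 0, 0]
    - [0, 0, 0]

```text
time: 7.22
tool_pos: [0.5172, 0.0706, 0.1078]
tool_rot: [[-0.001, 0.638, 0.77], [-0.002, 0.77, -0.638], [-1.0, -0.002, 0.001]]
contact_force: [-3.7, -0.3, 6.0]
finger_gap: 0.0454
```

jog_arm:
  jaw: [0.4, 0.4, 0.4, 0.4]
  offset:
    - [0.0003, 0, 0]
    - [0.0003, 0, 0]
    - [0.0003, 0, 0]
    - [0.0003, 0, 0]
  rotation:
    - [2, 0, 0]
    - [2, 0, 0]
    - [2, 0, 0]
    - [2, 0, 0]

```text
time: 7.55
tool_pos: [0.5171, 0.0705, 0.1078]
tool_rot: [[-0.002, 0.741, 0.671], [-0.003, 0.671, -0.741], [-1.0, -0.003, 0.001]]
contact_force: [-2.7, 0.3, 6.4]
finger_gap: 0.0455
```

```bash
python3 -c "
from h import *
import cv2
st((.5172,.0708,.123))
c=viewer.capture('scene');f=c['frame'][:,:,::-1]
cv2.imwrite('pics/s2.png',cv2.resize(f[170:330,260:420],(590,590)))
"
```

```text
t 7.55 p [0.5171 0.0705 0.1078] yaw 42.15376861184019 xax [-0.0017 -0.003  -1.    ] F [-2.7403  0.2596  6.4397] M [-0.0972  0.4988  0.0178] gap 0.0455 j6 -0.6441742258759233
need tool [-0.0152  0.0002 -0.0001]
```

View pics/s2.png

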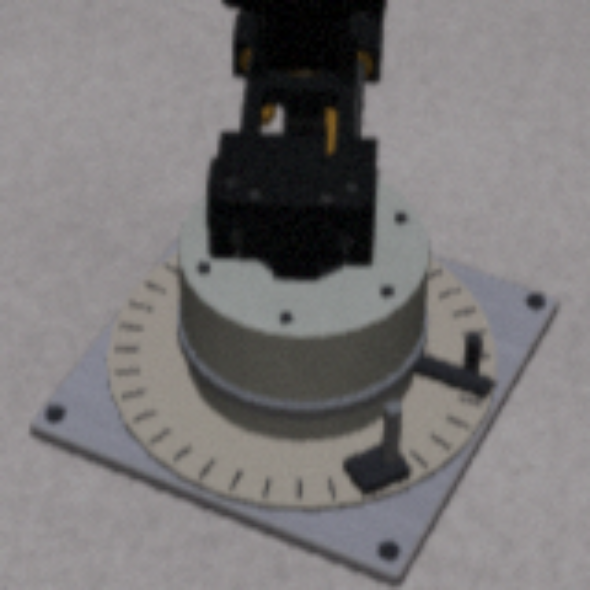

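The pointer tip, at about (492,385) in the crop, has barely moved, so those 8° were backlash. Continuing.

jog_arm:
  jaw: [0.4, 0.4, 0.4]
  offset:
    - [0.0003, 0, 0]
    - [0.0003, 0, 0]
    - [0.0003, 0, 0]
  rotation:
    - [2, 0, 0]
    - [2, 0, 0]
    - [2, 0, 0]

```text
time: 7.85
tool_pos: [0.517, 0.0704, 0.1078]
tool_rot: [[-0.002, 0.81, 0.587], [-0.004, 0.587, -0.81], [-1.0, -0.004, 0.002]]
contact_force: [-4.5, -0.5, 6.9]
finger_gap: 0.045
```

```bash
python3 -c "
from h import *
import cv2
st((.5172,.0708,.123))
c=viewer.capture('scene');f=c['frame'][:,:,::-1]
cv2.imwrite('pics/s3.png',cv2.resize(f[170:330,260:420],(590,590)))
"
```

```text
t 7.85 p [0.517  0.0704 0.1078] yaw 35.92135616753291 xax [-0.0021 -0.0037 -1.    ] F [-4.5205 -0.4536  6.9201] M [-0.0562  0.4514  0.1984] gap 0.045 j6 -0.5348066559792116
need tool [-0.0152  0.0004 -0.0002]
```

View pics/s3.png

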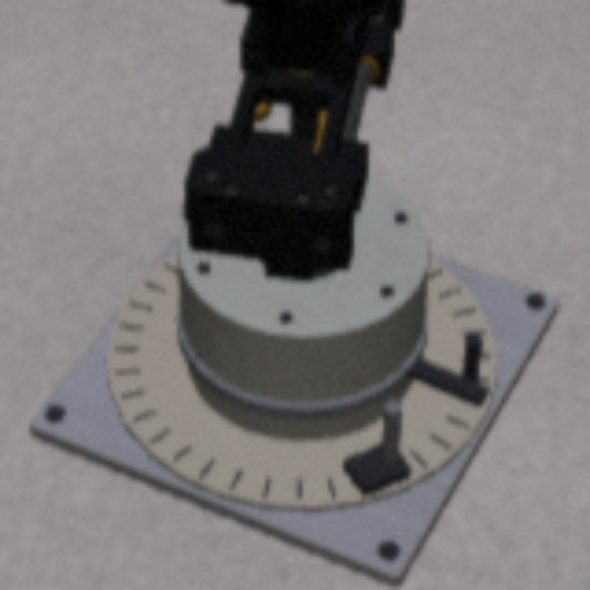

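Torque is now 0.2 N m, matching the gear drag, and the tip has moved to about (485,395). The pointer is being driven.

jog_arm:
  jaw: [0.4, 0.4, 0.4, 0.4, 0.4]
  offset:
    - [0.0003, 0, 0]
    - [0.0003, 0, 0]
    - [0.0003, 0, 0]
    - [0.0003, 0, 0]
    - [0.0003, 0, 0]
  rotation:
    - [2, 0, 0]
    - [2, 0, 0]
    - [2, 0, 0]
    - [2, 0, 0]
    - [2, 0, 0]

```text
time: 8.32
tool_pos: [0.5167, 0.0702, 0.1078]
tool_rot: [[-0.003, 0.902, 0.433], [-0.005, 0.433, -0.902], [-1.0, -0.005, 0.003]]
contact_force: [-3.3, -0.8, 6.9]
finger_gap: 0.0454
```

```bash
python3 -c "
from h import *
import cv2
st((.5172,.0708,.123))
c=viewer.capture('scene');f=c['frame'][:,:,::-1]
cv2.imwrite('pics/s4.png',cv2.resize(f[170:330,260:420],(590,590)))
"
```

```text
t 8.32 p [0.5167 0.0702 0.1078] yaw 25.631577926505972 xax [-0.0028 -0.0051 -1.    ] F [-3.2855 -0.8429  6.9213] M [-0.0375  0.4358  0.2564] gap 0.0454 j6 -0.3537311672285858
need tool [-0.0152  0.0006 -0.0003]
```

View pics/s4.png

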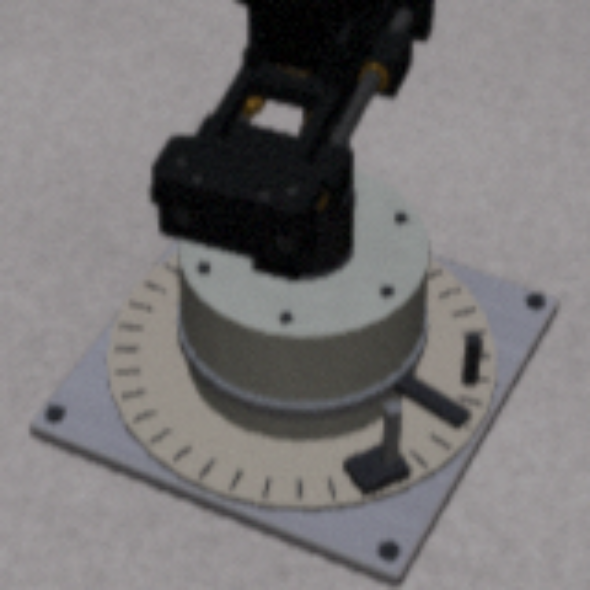

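The tip is at about (460,418) and closing on the pin at (392,425).

jog_arm:
  jaw: [0.4, 0.4, 0.4, 0.4]
  offset:
    - [0.0003, 0, 0]
    - [0.0003, 0, 0]
    - [0.0003, 0, 0]
    - [0.0003, 0, 0]
  rotation:
    - [2, 0, 0]
    - [2, 0, 0]
    - [2, 0, 0]
    - [2, 0, 0]

```text
time: 8.7
tool_pos: [0.5165, 0.0701, 0.1078]
tool_rot: [[-0.003, 0.954, 0.299], [-0.006, 0.299, -0.954], [-1.0, -0.005, 0.005]]
contact_force: [-3.3, -0.6, 6.6]
finger_gap: 0.0452
```

```bash
python3 -c "
from h import *
import cv2
st((.5172,.0708,.123))
c=viewer.capture('scene');f=c['frame'][:,:,::-1]
cv2.imwrite('pics/s5.png',cv2.resize(f[250:320,340:410],(590,590),interpolation=cv2.INTER_CUBIC))
"
```

```text
t 8.7 p [0.5165 0.0701 0.1078] yaw 17.395672199675836 xax [-0.0031 -0.0062 -1.    ] F [-3.2907 -0.5551  6.5948] M [-0.0523  0.4319  0.1968] gap 0.0452 j6 -0.20874881286686311
need tool [-0.0152  0.0008 -0.0004]
```

View pics/s5.png

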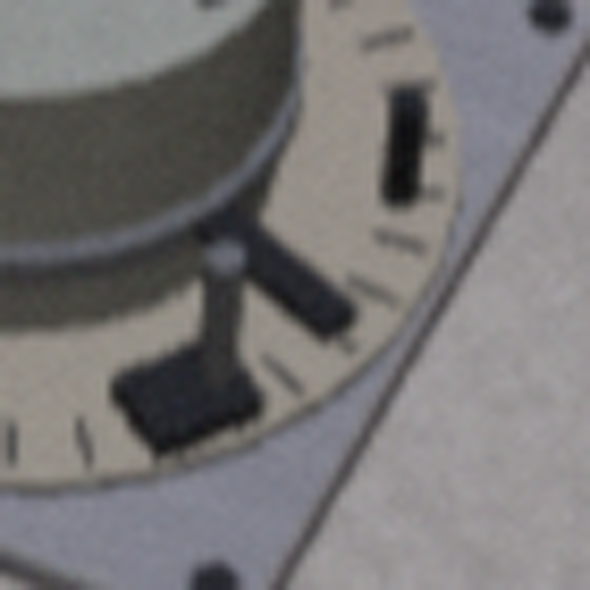

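```bash
python3 -c "
from h import *
d=viewer.capture('scene');k=590/70
f=lambda x,y,z:ray(d,340+x/k-.5,250+y/k-.5,z)
a=np.array([.5142,.0688,0])
for n,p in dict(tip1=f(320,330,.043),tip2=f(352,312,.043),pin=f(227,255,.06)).items():
  e=p-a;print(n,p,np.hypot(*e[:2]),np.degrees(np.arctan2(e[1],e[0])))
"
```

```text
tip1 [0.5256283  0.16855702 0.043     ] 0.10040950848249476 83.46460924837086
tip2 [0.51738532 0.16978094 0.043     ] 0.1010311678783286 88.19327361141784
pin [0.53600873 0.15132026 0.06      ] 0.08535346123336536 75.19614702333217
```

About 4–5° remain by the picture, so I'll use small steps and watch the moment.

jog_arm:
  jaw: [0.4, 0.4]
  offset:
    - [0.0003, 0, 0]
    - [0.0003, 0, 0]
  rotation:
    - [1.5, 0, 0]
    - [1.5, 0, 0]

```text
time: 8.97
tool_pos: [0.5164, 0.0701, 0.1078]
tool_rot: [[-0.003, 0.968, 0.249], [-0.007, 0.249, -0.968], [-1.0, -0.005, 0.006]]
contact_force: [-3.4, -1.1, 6.5]
finger_gap: 0.0447
```

```bash
python3 -c "
from h import *
st()"
```

```text
t 8.97 p [0.5164 0.0701 0.1078] yaw 14.443901751729854 xax [-0.0034 -0.0066 -1.    ] F [-3.3537 -1.1027  6.523 ] M [-0.1216  0.441   0.2012] gap 0.0447 j6 -0.15670804259895718
```

jog_arm:
  jaw: [0.4]
  offset:
    - [0.0003, 0, 0]
  rotation:
    - [1, 0, 0]

```text
time: 9.05
tool_pos: [0.5164, 0.0701, 0.1078]
tool_rot: [[-0.003, 0.973, 0.232], [-0.007, 0.232, -0.973], [-1.0, -0.005, 0.006]]
contact_force: [-3.4, -0.4, 6.5]
finger_gap: 0.0452
```

```bash
python3 -c "
from h import *
st()"
```

```text
t 9.05 p [0.5164 0.0701 0.1078] yaw 13.423478609099389 xax [-0.0033 -0.0069 -1.    ] F [-3.4144 -0.4368  6.4734] M [-0.1117  0.3954  0.1576] gap 0.0452 j6 -0.13857835488796114
```

jog_arm:
  jaw: [0.4]
  offset:
    - [0.0003, 0, 0]
  rotation:
    - [0.7, 0, 0]

```text
time: 9.13
tool_pos: [0.5164, 0.0701, 0.1078]
tool_rot: [[-0.003, 0.975, 0.22], [-0.007, 0.22, -0.975], [-1.0, -0.005, 0.006]]
contact_force: [-3.4, -0.6, 6.7]
finger_gap: 0.0453
```

```bash
python3 -c "
from h import *
st()
import cv2
c=viewer.capture('scene');f=c['frame'][:,:,::-1]
cv2.imwrite('pics/s6.png',cv2.resize(f[250:320,340:410],(590,590),interpolation=cv2.INTER_CUBIC))"
```

```text
t 9.13 p [0.5164 0.0701 0.1078] yaw 12.72791720759253 xax [-0.0034 -0.0071 -1.    ] F [-3.3815 -0.5617  6.6908] M [-0.0142  0.4201  0.2254] gap 0.0453 j6 -0.12611060074859334
```

View pics/s6.png

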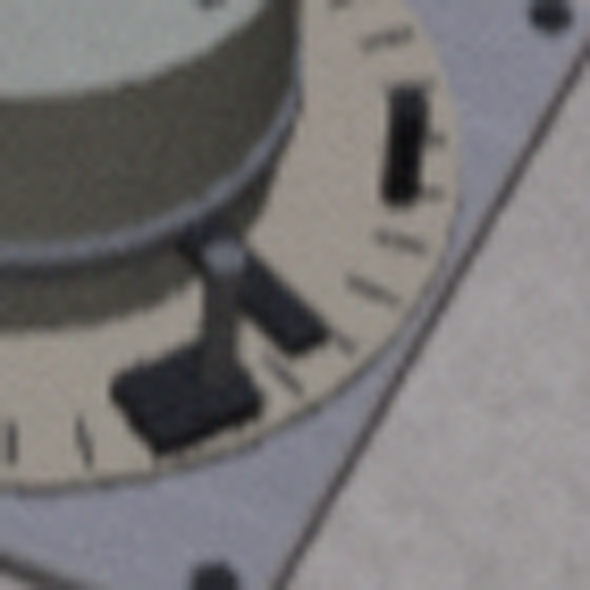

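The pointer's near edge now lies right beside the pin, around (240,300). Creeping on until the moment rises.

jog_arm:
  jaw: [0.4]
  offset:
    - [0.0003, 0, 0]
  rotation:
    - [0.7, 0, 0]

```text
time: 9.27
tool_pos: [0.5164, 0.0701, 0.1078]
tool_rot: [[-0.003, 0.978, 0.209], [-0.007, 0.209, -0.978], [-1.0, -0.005, 0.006]]
contact_force: [-4.2, -0.1, 6.1]
finger_gap: 0.0456
```

```bash
python3 -c "
from h import *
st()"
```

```text
t 9.27 p [0.5164 0.0701 0.1078] yaw 12.038996565507505 xax [-0.0035 -0.0074 -1.    ] F [-4.1755 -0.1313  6.1365] M [-0.0531  0.3897  0.1793] gap 0.0456 j6 -0.11378837806002678
```

jog_arm:
  jaw: [0.4]
  offset:
    - [0.0003, 0, 0]
  rotation:
    - [0.5, 0, 0]

```text
time: 9.35
tool_pos: [0.5164, 0.0701, 0.1078]
tool_rot: [[-0.003, 0.98, 0.2], [-0.008, 0.2, -0.98], [-1.0, -0.005, 0.007]]
contact_force: [-2.7, -0.5, 6.7]
finger_gap: 0.0455
```

```bash
python3 -c "
from h import *
st()"
```

```text
t 9.35 p [0.5164 0.0701 0.1078] yaw 11.553466656634658 xax [-0.0034 -0.0076 -1.    ] F [-2.6537 -0.5158  6.6678] M [-0.0836  0.3833  0.1868] gap 0.0455 j6 -0.10501426200839876
```

jog_arm:
  jaw: [0.4]
  offset:
    - [0.0003, 0, 0]
  rotation:
    - [0.6, 0, 0]

```text
time: 9.43
tool_pos: [0.5163, 0.0701, 0.1078]
tool_rot: [[-0.003, 0.982, 0.191], [-0.008, 0.191, -0.982], [-1.0, -0.005, 0.007]]
contact_force: [-3.2, 0.3, 6.3]
finger_gap: 0.0451
```

```bash
python3 -c "
from h import *
st()"
```

```text
t 9.43 p [0.5163 0.0701 0.1078] yaw 10.986154570362153 xax [-0.0035 -0.0079 -1.    ] F [-3.2461  0.2624  6.2944] M [-0.0428  0.3933  0.2375] gap 0.0451 j6 -0.09474211615401637
```

jog_arm:
  jaw: [0.4]
  offset:
    - [0.0003, 0, 0]
  rotation:
    - [0.6, 0, 0]

```text
time: 9.52
tool_pos: [0.5163, 0.0701, 0.1078]
tool_rot: [[-0.003, 0.983, 0.181], [-0.008, 0.181, -0.983], [-1.0, -0.005, 0.007]]
contact_force: [-3.6, -0.4, 6.1]
finger_gap: 0.0451
```

```bash
python3 -c "
from h import *
st()
import cv2
c=viewer.capture('scene');f=c['frame'][:,:,::-1]
cv2.imwrite('pics/s7.png',cv2.resize(f[250:320,340:410],(590,590),interpolation=cv2.INTER_CUBIC))"
```

```text
t 9.52 p [0.5163 0.0701 0.1078] yaw 10.424272296643721 xax [-0.0034 -0.0082 -1.    ] F [-3.6233 -0.367   6.121 ] M [-0.0964  0.4538  0.3477] gap 0.0451 j6 -0.08456246874791498
```

View pics/s7.png

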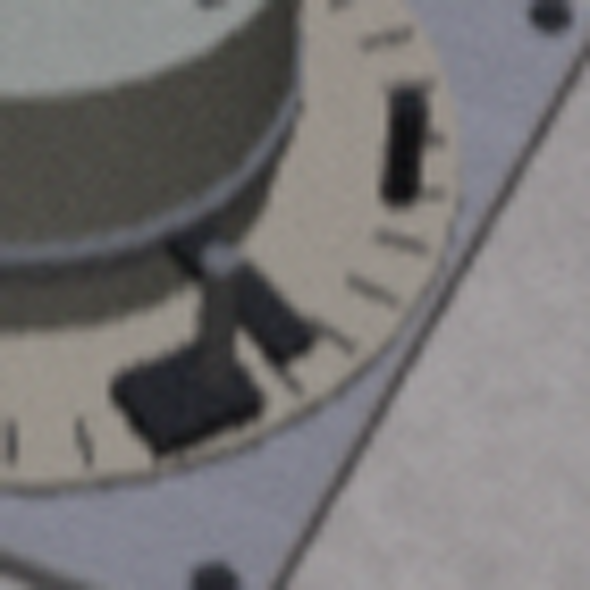

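The moment has risen to 0.35 N m and the pin top has shifted slightly, from x≈225 to 219, so the pointer is on the pin. I'll hold there, then release.

jog_arm:
  jaw: [0.4, 0.4, 0.4, 0.4]
  offset:
    - [0.0003, 0, 0]
    - [0.0003, 0, 0]
    - [0.0003, 0, 0]
    - [0.0003, 0, 0]
  rotation:
    - [0.1, 0, 0]
    - [0.1, 0, 0]
    - [0.1, 0, 0]
    - [0.1, 0, 0]

```text
time: 9.9
tool_pos: [0.5163, 0.0701, 0.1078]
tool_rot: [[-0.003, 0.984, 0.178], [-0.009, 0.178, -0.984], [-1.0, -0.005, 0.009]]
contact_force: [-3.5, -0.0, 5.8]
finger_gap: 0.0452
```

```bash
python3 -c "
from h import *
st()"
```

```text
t 9.9 p [0.5163 0.0701 0.1078] yaw 10.266184578900145 xax [-0.0033 -0.0095 -0.9999] F [-3.5499 -0.0029  5.8319] M [-0.0739  0.4635  0.3409] gap 0.0452 j6 -0.08009396132653479
```

jog_arm:
  jaw: [0.55, 0.65, 0.75, 0.9, 1, 1, 1]
  offset:
    - [0, 0, 0]
    - [0, 0, 0]
    - [0, 0, 0]
    - [0, 0, 0]
    - [0, 0, 0]
    - [0, 0, 0]
    - [0, 0, 0]
  rotation:
    - [0, 0, 0]
    - [0, 0, 0]
    - [0, 0, 0]
    - [0, 0, 0]
    - [0, 0, 0]
    - [0, 0, 0]
    - [0, 0, 0]

```text
time: 10.48
tool_pos: [0.5166, 0.0703, 0.1057]
tool_rot: [[-0.003, 0.984, 0.179], [-0.009, 0.179, -0.984], [-1.0, -0.004, 0.009]]
contact_force: [-0.4, -0.1, -0.4]
finger_gap: 0.0866
```

```bash
python3 -c "
from h import *
st()
import cv2
c=viewer.capture('scene');f=c['frame'][:,:,::-1]
cv2.imwrite('pics/s8.png',cv2.resize(f[170:330,260:420],(590,590),interpolation=cv2.INTER_CUBIC))"
```

```text
t 10.48 p [0.5166 0.0703 0.1057] yaw 10.305884647040083 xax [-0.0026 -0.0093 -1.    ] F [-0.3823 -0.0862 -0.3788] M [-0.0189  0.0083  0.0129] gap 0.0866 j6 -0.08052075441209264
```

View pics/s8.png

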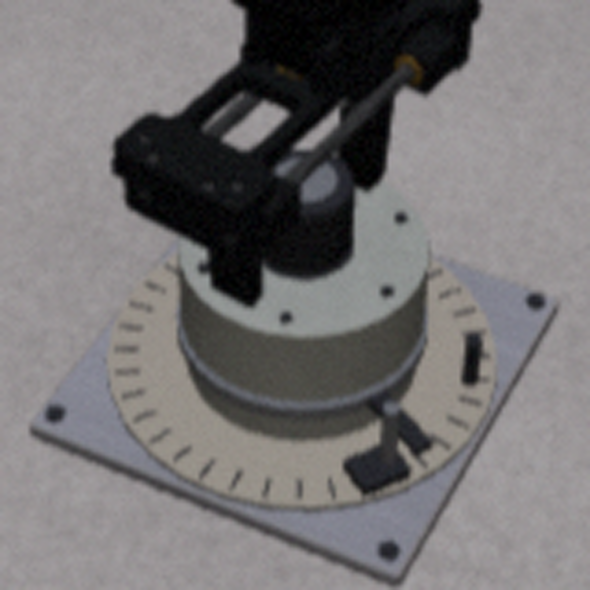

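The fingers are open and clear of the knob, which sits low on the lid, and the pointer is at the pin at about (415,440). I'll withdraw straight up.

jog_arm:
  jaw: [1, 1, 1, 1, 1, 1, 1, 1, 1]
  offset:
    - [-0.005, 0, 0]
    - [-0.01, 0, 0]
    - [-0.01, 0, 0]
    - [-0.015, 0, 0]
    - [-0.015, 0, 0]
    - [-0.015, 0, 0]
    - [-0.015, 0, 0]
    - [0, 0, 0]
    - [0, 0, 0]
  rotation:
    - [0, 0, 0]
    - [0, 0, 0]
    - [0, 0, 0]
    - [0, 0, 0]
    - [0, 0, 0]
    - [0, 0, 0]
    - [0, 0, 0]
    - [0, 0, 0]
    - [0, 0, 0]

```text
time: 11.28
tool_pos: [0.5179, 0.0713, 0.2016]
tool_rot: [[0.002, 0.984, 0.179], [-0.009, 0.179, -0.984], [-1.0, 0.001, 0.009]]
contact_force: [0.2, -0.9, -0.8]
finger_gap: 0.088
```

```bash
python3 -c "
from h import *
st()
import cv2
c=viewer.capture('scene');f=c['frame'][:,:,::-1]
cv2.imwrite('pics/s9.png',cv2.resize(f[190:335,260:420],None,fx=4,fy=4,interpolation=cv2.INTER_CUBIC))"
```

```text
t 11.28 p [0.5179 0.0713 0.2016] yaw 10.30683330937505 xax [ 0.0021 -0.0088 -1.    ] F [ 0.1801 -0.8612 -0.8158] M [-0.06    0.0593 -0.0358] gap 0.088 j6 -0.0811624690132181
```

View pics/s9.png

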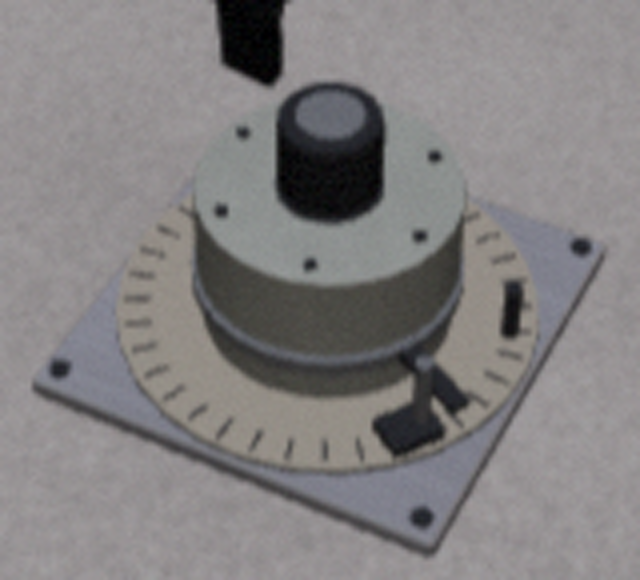

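The knob is seated on the lid, with its underside at about y=215, and the pointer is at the pin (440,395). One closer check of the gap before handing in.

```bash
python3 -c "
from h import *
import cv2
c=viewer.capture('scene');f=c['frame'][:,:,::-1]
cv2.imwrite('pics/s10.png',cv2.resize(f[250:320,340:410],(590,590),interpolation=cv2.INTER_CUBIC))
f=viewer.capture('top')['frame'][:,:,::-1];cv2.imwrite('pics/t10.png',f)"
```

```text
(no output)
```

View pics/s10.png

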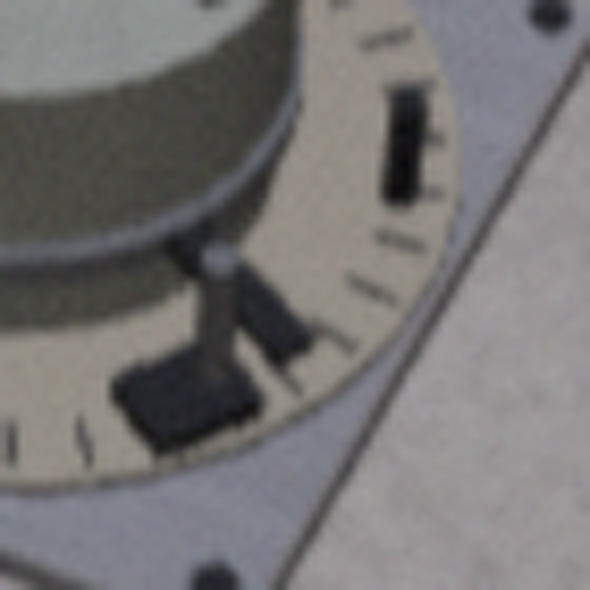

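View pics/t10.png

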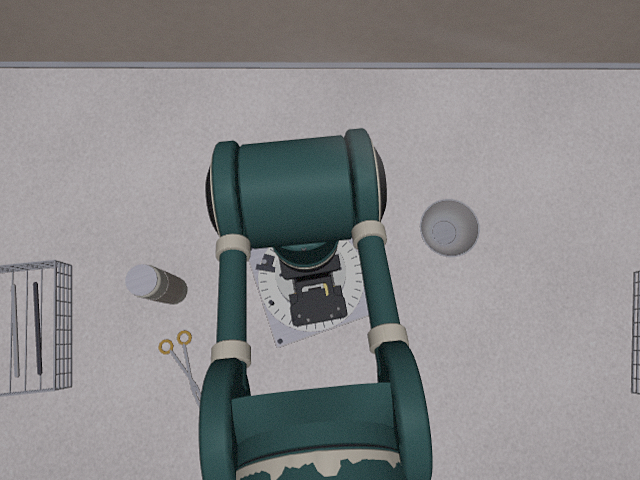

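The pointer's position is unchanged since release: its tip is at (290,345) in the crop, touching the pin at (219,260), which is still slightly deflected. The can (145,282) and bowl (450,228) have not moved, nor have the clamp's rings at (166,346) and (184,338); the arm hides its other end.

```bash
python3 -c "
from station import order
print(order.close_job())"
```

```text
the job is handed in; nothing more can be done
None
```

The gear-check stand is in gear, the pointer is resting against the stop pin and the knob is released. I handed the job in at about 11.5 s of robot time; handing in gives no verdict.

- **Meshing:** I gripped the knob and eased it down until the teeth touched, about 3.5 mm down. I then turned it about 21° clockwise with light pressure (at most 7.5 N on the wrist) until the teeth dropped in. It turned one way only, so no back-and-forth rocking was needed.
- **Pressing home:** The knob then slid down against 2–3.5 N and came to a firm stop after 16.1 mm of travel.
- **Driving the pointer:** After about 8° of backlash the pointer moved with the knob. I stopped when the turning moment rose from about 0.2 to 0.34 N m at the pin, below the 0.5 N m limit. I held it there for about 0.3 s, then opened the jaws and withdrew straight up.
- **Last checks:** The pictures show the knob seated on the lid and the pointer touching the slightly deflected pin, unmoved since release. The can and bowl had not moved. The arm hid part of the clamp, but the visible part was in place.
- **Disagreement:** The two cameras put the stand's axis 3–5 mm apart. I used roughly the average; the jaws closed on the knob with only about 1 N of side force.

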